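Lock the steriliser case with its key knob

ROBOT

A 6-joint arm with a two-finger parallel gripper is mounted at the origin on the work surface. World frame = base frame: x ahead of the robot, y to its left, z up, the work surface at z = 0. Lengths are in m, angles in rad, forces in N, time in s.
With the tool pointing down it reaches from about 0.425 to 0.95 m from the base axis. Payload 3.5 kg.
Tool frame: the origin (TCP) lies on the centre line of the jaws, within the pads' length; the fingertips stand 14 mm ahead of it and the grasp point (between the pads) lies 5 mm behind it (ctrl.finger_overhang is the distance from the TCP to the fingertips, in m); z points along the fingers, y is the line along which they close (so a half turn about z gives the same grasp; the last joint's range is limited). The gripper opens to 85 mm and grips with 20 to 120 N. Pads are 22 mm wide; open, the fingers measure 114 mm over their backs; the gripper's body (76 mm by 85 mm) begins 54 mm behind the grasp point. The pads swing forward as they close: fully open they stand 13 mm farther back than shut.
Start: joints at [1.189, 0.286, 1.577, -0, 1.279, -0.15], TCP at [0.155, 0.657, 0.245] pointing down, gripper open.
Joint ranges: [-2.77, 2.77], [-0.9, 2.22], [0.21, 2.48], [-1.53, 4.67], [0.24, 2.81], [-2.84, 2.84]. Speed limits (rad/s): [2.79, 2.79, 3.14, 3.14, 3.14, 3.14].

INTERFACE

Orientations are given as a unit quaternion [x, y, z, w].
In Python, from plant import ctrl gives the robot as it stands.
- The arm moves only by the tool send_rows, never from a script. Its argument "moves" is text: rows parted by semicolons, each of 7 numbers parted by spaces: the turn, a rotation vector about the tool's x, y, z in units of 360 degrees (1.0 is 360 degrees), then the shift along the tool's x, y, z in units of 20 cm (1.0 is 20 cm), then the gripper's target within -1 to 1 (fully open at 1, half-way at 0, shut at -1). A call has 1 to 12 rows; each row is the pose to reach, as a shift and turn from the pose commanded when the call began, along the tool's axes at that moment, turning the shorter way round; what a row does not reach only later rows make up. A row lasts 1/8 s, in which the tool goes at most 62.5 mm and 10.7 degrees, less where a joint would pass 70% of its speed; a pose out of reach is approached as far as the arm can. A call with a number of a shift or a turn outside -1 to 1 is refused whole. A call with a gripper value outside its range is refused whole. The fingers move at their own pace and stop on an object; "newtons" is the grip in N (left out, the last holds). Time passes only in rows, so rows that repeat a pose let the fingers close. It gives the time, the measured TCP pose, the force, the opening and the grip force at its end, in the units of the state.
- ctrl.get_state(): the state, without advancing time (a new reading comes with each control period).
- ctrl.read_camera(name): name is "scene" or "side" or "wrist"; returns a dict with "image" (420x560x3 uint8, red, green, blue), "fovy" (degrees; the focal length in pixels is half the picture's height over the tangent of half this angle, whatever the lens; pixels are square), "cx", "cy" (the principal point, pixels), "extrinsics" (4x4, takes a point from camera to world coordinates). Camera axes: x right, y up, looking along -z (the intrinsics and any distortion apply to the point x, -y, -z); pixel columns grow to the right and rows downward; lengths in m; the calibration is good to about 2 mm. The wrist camera is an equidistant fisheye: a pixel r from the principal point sees the ray r / f radians off the axis. A picture is of the moment at which its call begins. There is no depth.
- ctrl.sign_off(): hands the job in; it is judged then, once.
The state is a dict: "time": time; "qpos": joint angles; "dq": joint speeds; "joint_efforts": joint torques, N m; "eef_pos": TCP position; "tcp_rot": TCP orientation; "contact_force": force on the tool from outside, world axes, zero at the start; "wrist_torque": the same for the moment, N m; "opening": opening from 0.0 (shut) to 1.0 (fully open); "finger_force": force on a finger pad.
Only numpy, scipy, OpenCV 4.12 (cv2) and the standard library are available. Lean on these libraries where they do the work, as an engineer would, in place of code of your own. Each camera call takes 0.05 s, during which the arm holds its last target. There are 200 camera calls.

TASK

Lock the white steriliser case: swing its steel hasp with the red tab all the way down over the catch, so that the brass spindle stands through the hasp's eye. Then take the black key knob, turn it so that the flat in its bore matches the flat of the D-shaped spindle, push it fully home and press it right down against the spindle's spring; finish while still holding the knob pressed down, without letting go. Leave the bottles, the jar and the pink block where they are.

Things in the scene. Friction and masses are not known exactly. Their poses are not given: they have to be found in the camera images.
- case: Low white steriliser case with a grey lid, shut, fixed to the table. Origin on the table straight below the spindle's axis; z up, -x is its front. It spans x -60 to +210 mm, y -87 to +87. Its front ledge (x -60 to +50) is 50 mm high, with a steel catch plate round the spindle, top at 54 mm; the lid (x +50 to +210) has its top at 56 mm.
- hasp (a joint): Angle of the steel hasp (rad): 0 = closed, lying flat over the catch plate and pointing to the case's -x; it grows as the hasp lifts, 1.57 = upright, more = leaning back over the lid (stop at 2.0). Its stiff hinge (friction about 0.06 N m) lets it stay where it is left. Closed fingers can push it from behind and then down on its tab.
- hasp_hinge (a point): Centre of the hasp's hinge axis, at (53, 0, 56) mm in the case's frame; the axis lies along the case's y. The hasp is a flat strap 38 mm wide and 4 mm thick; its eye, 30 mm long and 22 mm wide, is centred 53 mm from this axis. Closed, the strap's top is 58 mm above the table.
- hasp_tip (a point): Middle of the hasp's free end (mid thickness), 100 mm from the hinge axis. Its x axis points from the tip to the hinge; its z axis is the side that faces up when closed. A red tab covers the last 26 mm.
- spindle (a joint): How far the spindle is pressed down (m): 0 = up, 0.006 = at its stop. It springs up: about 2.4 N to start it, 9.6 N at the stop.
- spindle_tip (a point): Centre of the top end of the brass spindle, 84 mm above the table when up; axes parallel to the case's. An upright D-shaft, 12 mm in diameter, its flat 3 mm from the axis on the case's -x side (front); it stands 30 mm above the catch plate, the last 4 mm tapering to 8 mm diameter. It slides up and down but does not turn.
- knob: Loose black key knob, 40 mm high, about 50 g, standing upright on the table, bore down. Origin at the centre of its underside, z up. Round skirt 42 mm in diameter, 18 mm high; above it (z 18 to 40 mm) a bar grip along the knob's x, 42 mm long and 16 mm wide, with a white pointer stripe on its -x half and down that end.
- knob_bore (a point): Centre of the bore's mouth on the knob's underside (at the knob's origin, same axes). D-shaped bore 14 mm in diameter and 18 mm deep, its flat 4 mm from the axis on the -x side (pointer side). It fits only with the knob's x axis along the case's x axis, pointer to the case's front, within about 0.15 rad; fully home, this point is 18 mm below the spindle's tip.
- cream_jar: Bystander: amber jar with a white lid, 48 mm across, 45 mm high; origin at the centre of its underside.
- polish_red: Bystander: red nail polish bottle with a black cap, 30 mm across, 73 mm high; origin at the centre of its underside.
- polish_blue: Bystander: blue nail polish bottle with a black cap, same size; origin at the centre of its underside.
- polish_green: Bystander: green nail polish bottle with a black cap, same size; origin at the centre of its underside.
- buffer: Bystander: pink buffing block 50 x 30 x 25 mm lying on the case's lid; origin at the centre of its underside.
- sanitiser: Bystander: white pump bottle with a blue label, 80 mm across, 218 mm high, with a spout; origin at the centre of its underside.
Mind the look-alikes: they are no part of the job. What is shaped like the knob but purple is not meant.

How it is judged:
By the outcome, as a careful person would: the job done as asked, in the order asked, and still so for the second after the job is handed in, while the arm keeps its last pose, push and grip.
It also fails if it takes over 48 s, if anything falls off the work surface, if the arm or the gripper's body presses on something with over 40 N, if the wrist force passes 120 N, or if a joint passes its speed limit or range.

## Working session

There is one attempt and no reset: what is moved stays moved. The work goes in short steps, Python scripts to look and compute and a tool call to move; the robot and the scene stay as the last step left them, time stands still between calls to the robot, and variables do not carry over. Pictures are saved under pics/ and viewed, at most 10 in all, crops included, and the job is handed in when it is done.

Besides the shell and the picture viewer there is one more tool, called after "Call:" by a JSON object that holds its "api" and its "payload". send_rows: Moves the arm, as the interface text tells. Its arguments: {"type":"object","properties":{"moves":{"type":"string"},"newtons":{"type":"number"}},"required":["moves"]}

```bash
ls; mkdir -p pics; python3 - <<'E'
from plant import ctrl
import cv2,pickle
for n in ["scene","side","wrist"]:
    d=ctrl.read_camera(n); pickle.dump(d,open(f"pics/{n}0.pkl","wb"))
    cv2.imwrite(f"pics/{n}0.png",d["image"][:,:,::-1])
    print(n,d["fovy"],d["cx"],d["cy"],d["extrinsics"].round(3).tolist(),[k for k in d])
print(ctrl.get_state())
E
```

```text
pics
scene 45.00527143308199 282.10445037686696 207.64311954608476 [[0.718, -0.509, 0.475, 1.11], [0.696, 0.535, -0.479, -0.6], [-0.01, 0.674, 0.738, 0.9], [0.0, 0.0, 0.0, 1.0]] ['image', 'fovy', 'cx', 'cy', 'extrinsics']
side 47.8659160944975 278.70433005124636 208.58927187352523 [[0.908, 0.284, -0.308, 0.292], [-0.419, 0.618, -0.665, -0.726], [0.001, 0.733, 0.68, 0.751], [0.0, 0.0, 0.0, 1.0]] ['image', 'fovy', 'cx', 'cy', 'extrinsics']
wrist 65.70646984690485 284.43615879873806 205.3189690636511 [[0.23, -0.932, -0.279, 0.083], [0.973, 0.22, 0.068, 0.673], [-0.002, -0.287, 0.958, 0.372], [0.0, 0.0, 0.0, 1.0]] ['image', 'fovy', 'cx', 'cy', 'extrinsics']
{'time': 0.15, 'qpos': array([ 1.18900865e+00,  2.86989500e-01,  1.57787020e+00,  1.75006559e-06,
        1.27857463e+00, -1.50022995e-01]), 'dq': array([-0.00102848, -0.00318138, -0.00366647,  0.0012267 ,  0.00065606,
        0.00259183]), 'joint_efforts': array([ 9.49749192e-04, -4.06602967e+01, -2.93140858e+01, -1.17367613e-04,
        3.99089564e-03, -1.93490672e-05]), 'eef_pos': array([0.15484515, 0.65649441, 0.24423071]), 'tcp_rot': array([ 1.15623360e-01,  9.93292701e-01, -8.88257324e-04, -2.42789370e-04]), 'contact_force': array([-0.15059003,  0.31321648, -0.47638273]), 'wrist_torque': array([-0.02855338,  0.08111849,  0.01531919]), 'finger_force': 0.0, 'opening': 0.9966702281175158}
```

View pics/scene0.png

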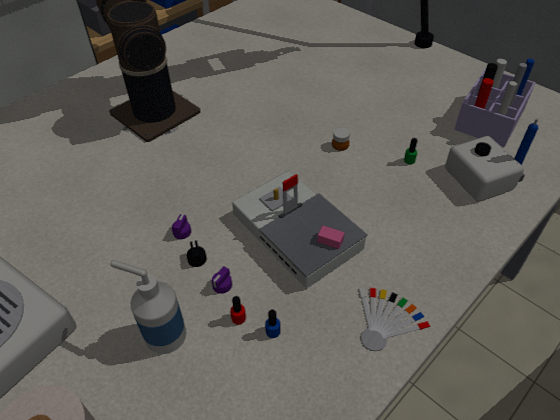

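View pics/side0.png

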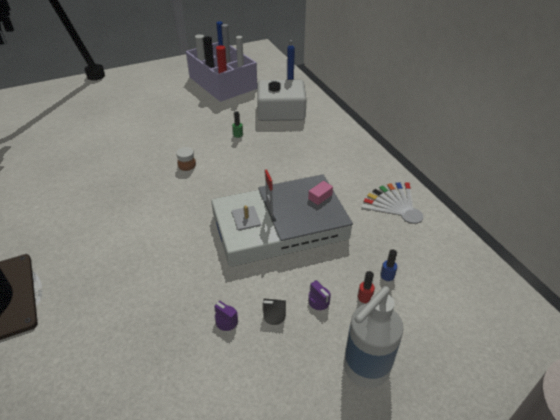

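The candidates in the scene view are the black knob at (197,255), purple look-alikes at (181,228) and (222,280), and a black dot on a white box at (483,149). I choose the black one at (197,255) and check it in a close crop.

```bash
cat > h.py <<'E'
import numpy as np,cv2,pickle
from scipy.spatial.transform import Rotation as R
def load(n): return pickle.load(open(f"pics/{n}.pkl","rb"))
def foc(d): return d["image"].shape[0]/2/np.tan(np.radians(d["fovy"])/2)
def ray(d,u,v,fish=False):
    f=foc(d); x=(u-d["cx"])/f; y=(v-d["cy"])/f
    if fish:
        r=np.hypot(x,y); s=np.sin(r)/max(r,1e-9); c=np.array([x*s,-y*s,-np.cos(r)])
    else: c=np.array([x,-y,-1.])
    E=d["extrinsics"]; w=E[:3,:3]@c; return E[:3,3],w/np.linalg.norm(w)
def atz(d,u,v,z,fish=False):
    o,w=ray(d,u,v,fish); return o+w*(z-o[2])/w[2]
def tri(*rs):
    A=0;b=0
    for o,w in rs:
        P=np.eye(3)-np.outer(w,w);A=A+P;b=b+P@o
    return np.linalg.solve(A,b)
def proj(d,p,fish=False):
    E=d["extrinsics"];c=E[:3,:3].T@(np.array(p)-E[:3,3]);f=foc(d);x,y,z=c[0],-c[1],-c[2]
    if fish:
        r=np.hypot(x,y);t=np.arctan2(r,z);k=t/max(r,1e-9)
    else:k=1/z
    return np.array([d["cx"]+f*x*k,d["cy"]+f*y*k])
E
python3 - <<'E'
from h import *
a=load("scene0")["image"][165:285,165:365]; b=load("side0")["image"][165:345,200:360]
# stacked: scene x4 (800x480) ; side separate
cv2.imwrite("pics/c1.png",cv2.resize(a,None,fx=4,fy=4,interpolation=2)[:,:,::-1])
cv2.imwrite("pics/c2.png",cv2.resize(b[:150],None,fx=4,fy=4,interpolation=2)[:,:,::-1])
E
```

```text
(no output)
```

View pics/c1.png

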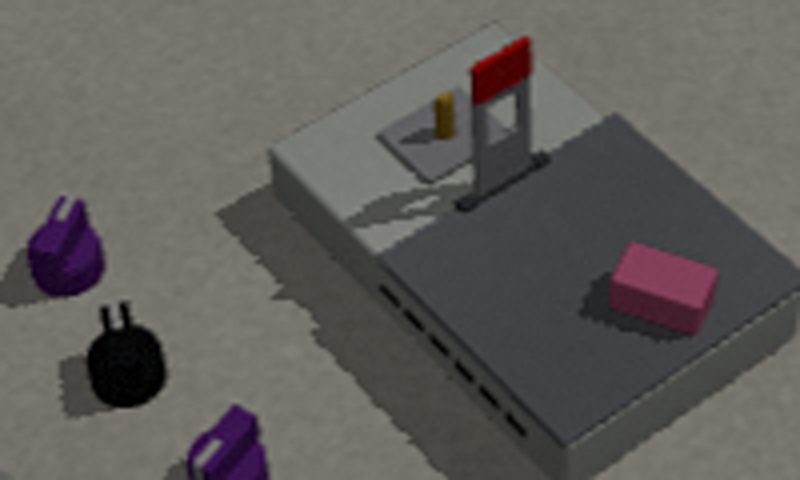

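View pics/c2.png

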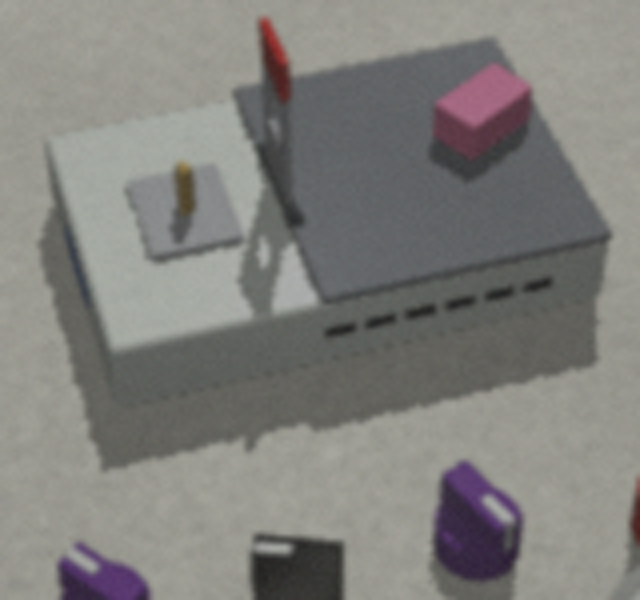

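The black knob has its white stripe toward the left in the side view, and it stands between the two purple ones. The hasp is near upright. Next I measure the positions.

```bash
python3 - <<'E'
from h import *
S=load("scene0");D=load("side0")
s=lambda u,v:(165+(u+.5)/4-.5,165+(v+.5)/4-.5)
t=lambda u,v:(200+(u+.5)/4-.5,165+(v+.5)/4-.5)
def both(n,a,b): 
    r=[ray(S,*s(*a)),ray(D,*t(*b))]; p=tri(*r); print(n,p.round(4),[round(float(np.linalg.norm(np.cross(p-o,w))),4) for o,w in r])
both("spindle",(445,97),(184,166))
both("ledgeFL",(270,152),(113,350)); both("ledgeFR",(495,22),(50,143)); both("lidBL",(567,443),(608,237)); both("lidBR",(803,275),(493,40))
both("hingeL",(463,206),(296,218)); both("hingeR",(546,158),(263,148))
both("tipL",(473,68),(289,75)); both("tipR",(531,38),(264,20))
for nm,p,z in[("FL",(270,152),.05),("FR",(495,22),.05),("BL",(567,443),.056),("BR",(803,275),.056),("sp",(445,95),.084)]: print(nm,atz(S,*s(*p),z).round(4))
for nm,p,z in[("FL",(113,350),.05),("FR",(50,143),.05),("BL",(608,237),.056),("BR",(493,40),.056),("sp",(183,165),.084)]: print(nm,atz(D,*t(*p),z).round(4))
# knob, skirt centre & top corners
for p in[(255,538),(343,543)]: print("ktop side",atz(D,*t(*p),.04).round(4))
print("skirt near bottom scene",atz(S,*s(126,405),0).round(4))
print("stripe side",atz(D,*t(255,548),.04).round(4),atz(D,*t(293,548),.04).round(4))
E
```

```text
spindle [ 0.5348 -0.0379  0.0833] [0.0003, 0.0003]
ledgeFL [ 0.4658 -0.1121  0.046 ] [0.0015, 0.0015]
ledgeFR [0.4873 0.0519 0.0464] [0.0017, 0.0017]
lidBL [ 0.7288 -0.1479  0.0504] [0.0002, 0.0002]
lidBR [0.7497 0.0171 0.056 ] [0.0005, 0.0005]
hingeL [ 0.5829 -0.0731  0.0568] [0.0004, 0.0004]
hingeR [ 0.5901 -0.0129  0.0545] [0.0004, 0.0004]
tipL [ 0.5817 -0.0643  0.1526] [0.0032, 0.0032]
tipR [ 0.5871 -0.0245  0.1537] [0.0004, 0.0004]
FL [ 0.4698 -0.116   0.05  ]
FR [0.4887 0.0513 0.05  ]
BL [ 0.7312 -0.1507  0.056 ]
BR [0.7495 0.0177 0.056 ]
sp [ 0.5344 -0.0376  0.084 ]
FL [ 0.4647 -0.1138  0.05  ]
FR [0.4864 0.0454 0.05  ]
BL [ 0.7253 -0.1528  0.056 ]
BR [0.7497 0.0164 0.056 ]
sp [ 0.5343 -0.0373  0.084 ]
ktop side [ 0.4862 -0.2406  0.04  ]
ktop side [ 0.5216 -0.2599  0.04  ]
skirt near bottom scene [ 0.5156 -0.2685  0.    ]
stripe side [ 0.484  -0.2457  0.04  ] [ 0.4997 -0.2529  0.04  ]
```

```bash
cat > m.py <<'E'
import json,os,numpy as np
from scipy.spatial.transform import Rotation as R
F="cmd.json"
def get():
    return [np.array(v) for v in json.load(open(F))]
def put(p,q): json.dump([list(p),list(q)],open(F,"w"))
def done(row):   # row: last row sent (7 numbers)
    p,q=get(); r=R.from_quat(q); row=np.array(row)
    put(p+r.apply(row[3:6]*.2),(r*R.from_rotvec(row[:3]*2*np.pi)).as_quat())
def down(a):  # tool z down, tool x at world angle a
    return R.from_matrix(np.array([[np.cos(a),np.sin(a),0],[np.sin(a),-np.cos(a),0],[0,0,-1]]))
def row(xyz,a):
    p,q=get(); r=R.from_quat(q)
    return np.r_[(r.inv()*down(a)).as_rotvec()/2/np.pi, r.inv().apply(np.array(xyz)-p)/.2]
SP=np.array([.5344,-.0376]); YAW=-.132; AX=np.pi+YAW
def case(x,y,z):
    c,s=np.cos(YAW),np.sin(YAW); return np.array([SP[0]+c*x-s*y,SP[1]+s*x+c*y,z])
E
python3 - <<'E'
from m import *
from plant import ctrl
s=ctrl.get_state(); print(ctrl.finger_overhang)
put([.155,.657,.245],s["tcp_rot"])
print(row(case(.1,0,.244),AX).round(4))
E
```

```text
0.014
[-3.0000e-04 -1.0000e-04 -1.5900e-02 -3.1415e+00 -2.8946e+00  9.4000e-03]
```

Call:
{"api": "send_rows", "payload": {"moves": "0 0 0 -0.25 -0.25 0 -1;0 0 0 -0.5 -0.5 0 -1;0 0 0 -0.785 -0.72 0 -1;0 0 0 -0.785 -0.72 0 -1;0 0 0 -0.785 -0.72 0 -1", "newtons": 40}}

```text
time: 0.78
eef_pos: [0.2757, 0.4795, 0.2452]
tcp_rot: [0.117, 0.993, -0.0, -0.0]
contact_force: [0.2, -0.1, -0.1]
opening: -0.004
finger_force: 0.0
```

Call:
{"api": "send_rows", "payload": {"moves": "0 0 0 -0.25 -0.25 0 -1;0 0 0 -0.5 -0.5 0 -1;0 0 0 -0.785 -0.72 0 -1;0 0 0 -0.785 -0.72 0 -1;0 0 0 -0.785 -0.72 0 -1"}}

```text
time: 1.4
eef_pos: [0.3951, 0.3043, 0.2453]
tcp_rot: [0.117, 0.993, 0.0, -0.0]
contact_force: [0.2, 0.2, -0.3]
opening: 0.005
finger_force: 0.0
```

Call:
{"api": "send_rows", "payload": {"moves": "0 0 0 -0.25 -0.25 0 -1;0 0 0 -0.5 -0.5 0 -1;0 0 0 -0.785 -0.72 0 -1;0 0 0 -0.785 -0.72 0 -1;0 0 0 -0.785 -0.72 0 -1"}}

```text
time: 2.02
eef_pos: [0.5147, 0.1288, 0.245]
tcp_rot: [0.116, 0.993, 0.0, -0.0]
contact_force: [-1.4, -0.4, 0.6]
opening: 0.004
finger_force: 0.0
```

Call:
{"api": "send_rows", "payload": {"moves": "0 0 -0.016 -0.25 -0.25 0 -1;0 0 -0.016 -0.5 -0.5 0 -1;0 0 -0.016 -0.785 -0.73 0 -1;0 0 -0.016 -0.785 -0.73 0 -1;0 0 -0.016 -0.785 -0.73 0 -1"}}

```text
time: 2.65
eef_pos: [0.634, -0.0487, 0.2447]
tcp_rot: [0.065, 0.998, 0.0, -0.001]
contact_force: [0.4, -0.2, -0.6]
opening: 0.002
finger_force: 0.0
```

```bash
python3 - <<'E'
from m import *
put([.634,-.0487,.2447],R.from_quat([.065,.998,0,-.001]).as_quat())
np.set_printoptions(suppress=True)
print("pre",row(case(.095,0,.162),AX).round(3))
for th in [1.5,1.3,1.1,.9,.7,.5,.35,.2,.1,0]:
    r=.093
    cx=.053-r*np.cos(th)+.002*np.sin(th)+.011; z=.056+r*np.sin(th)+.002*np.cos(th)+.014
    if th==0: z-=.002
    print(th,row(case(cx,0,z),AX).round(3))
from plant import ctrl
from h import *
d=ctrl.read_camera("wrist"); pickle.dump(d,open("pics/w1.pkl","wb")); cv2.imwrite("pics/w1.png",d["image"][:,:,::-1])
E
```

```text
pre [-0.    -0.     0.     0.025 -0.01   0.414]
1.5 [-0.    -0.     0.     0.203 -0.01   0.409]
1.3 [-0.    -0.     0.     0.295 -0.01   0.423]
1.1 [-0.    -0.     0.     0.382 -0.01   0.455]
0.9 [-0.    -0.     0.     0.461 -0.01   0.504]
0.7 [-0.    -0.     0.     0.529 -0.009  0.567]
0.5 [-0.    -0.     0.     0.583 -0.009  0.643]
0.35 [-0.    -0.     0.     0.613 -0.009  0.706]
0.2 [-0.    -0.     0.     0.633 -0.009  0.773]
0.1 [-0.    -0.     0.     0.641 -0.009  0.818]
0 [-0.    -0.     0.     0.644 -0.009  0.875]
```

View pics/w1.png

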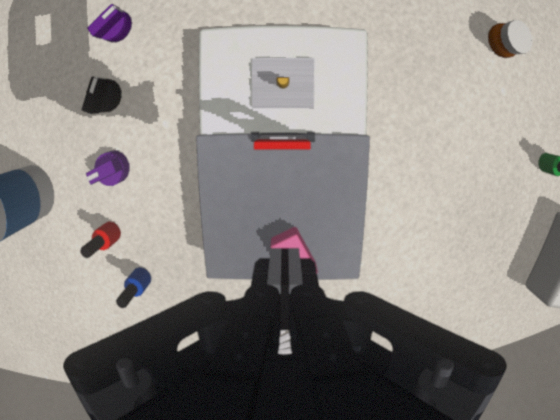

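The wrist view shows the hasp upright at (282,140), the spindle at (283,82), the fingers lined up behind it at (285,255), and the black knob at (102,95). I now swing the hasp.

Call:
{"api": "send_rows", "payload": {"moves": "0 0 0 0.03 -0.01 0.2 -1;0 0 0 0.03 -0.01 0.41 -1;0 0 0 0.12 -0.01 0.41 -1;0 0 0 0.2 -0.01 0.41 -1;0 0 0 0.295 -0.01 0.423 -1;0 0 0 0.382 -0.01 0.455 -1;0 0 0 0.461 -0.01 0.504 -1;0 0 0 0.529 -0.01 0.567 -1;0 0 0 0.583 -0.01 0.643 -1;0 0 0 0.613 -0.01 0.706 -1;0 0 0 0.633 -0.01 0.773 -1;0 0 0 0.64 -0.01 0.82 -1"}}

```text
time: 4.2
eef_pos: [0.5059, -0.0349, 0.0803]
tcp_rot: [0.066, 0.998, 0.0, -0.001]
contact_force: [-0.7, -0.2, 0.8]
opening: 0.001
finger_force: 0.2
```

Call:
{"api": "send_rows", "payload": {"moves": "0 0 0 0 0 0.03 -1;0 0 0 0.005 0 0.055 -1;0 0 0 0.005 0 0.06 -1;0 0 0 0.005 0 0.06 -1"}}

```text
time: 4.7
eef_pos: [0.5061, -0.0353, 0.0717]
tcp_rot: [0.066, 0.998, -0.0, -0.0]
contact_force: [-6.1, 1.4, 12.2]
opening: -0.001
finger_force: 6.2
```

```bash
python3 - <<'E'
from m import *
np.set_printoptions(suppress=True)
put([.5061,-.0353,.0705],R.from_quat([.066,.998,0,0]).as_quat())
print(row([.545,-.258,.19],AX).round(3))
E
```

```text
[ 0.     0.    -0.    -0.339 -1.078 -0.598]
```

Call:
{"api": "send_rows", "payload": {"moves": "0 0 0 0 0 -0.3 -1;0 0 0 0 0 -0.6 -1;0 0 0 -0.1 -0.3 -0.6 0;0 0 0 -0.2 -0.6 -0.6 0;0 0 0 -0.34 -0.9 -0.6 0;0 0 0 -0.34 -0.98 -0.6 0;0 0 0 -0.34 -0.98 -0.6 0"}}

```text
time: 5.58
eef_pos: [0.5467, -0.2391, 0.1889]
tcp_rot: [0.067, 0.998, 0.0, -0.0]
contact_force: [-0.6, -0.3, -0.2]
opening: 0.502
finger_force: 0.0
```

```bash
python3 - <<'E'
from plant import ctrl
from h import *
d=ctrl.read_camera("wrist"); pickle.dump(d,open("pics/w2.pkl","wb")); cv2.imwrite("pics/w2.png",cv2.resize(d["image"],(800,600),interpolation=2)[:,:,::-1])
s=ctrl.get_state(); print(s["eef_pos"],s["tcp_rot"],d["extrinsics"][:3,3])
E
```

```text
[ 0.54662124 -0.23768627  0.18882244] [ 6.59870640e-02  9.97820158e-01  6.26418221e-04 -4.97226334e-04] [ 0.47351821 -0.22979636  0.31642771]
```

View pics/w2.png

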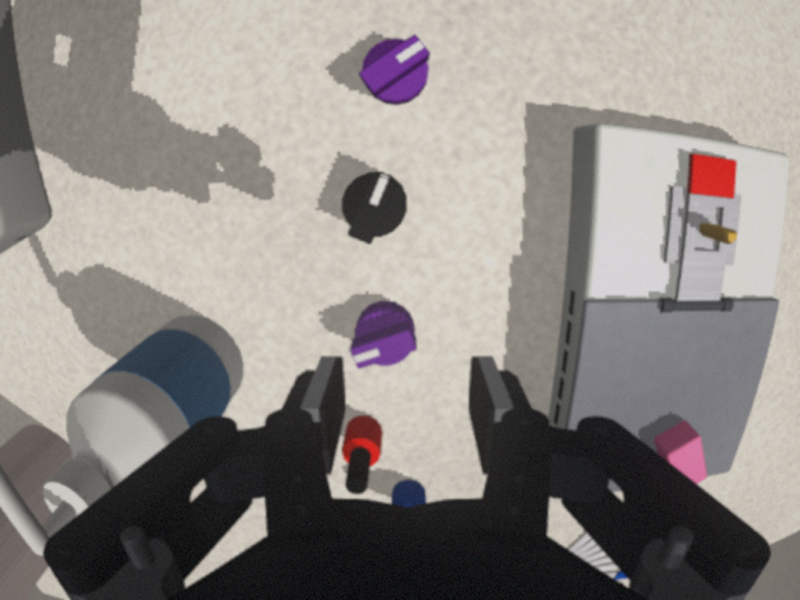

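The hasp lies closed with the spindle through its eye. The black knob is at (374,204), its stripe running from (373,205) to (384,174), and the purple knobs are at (395,70) and (385,335).

```bash
python3 - <<'E'
from m import *
from h import *
d=load("w2"); k=1.4286
a=atz(d,373/k,205/k,.04,1); b=atz(d,383.5/k,175/k,.04,1)
print("stripe inner",a,"outer",b,"len",np.linalg.norm(a-b),"ang",np.arctan2(*(a-b)[1::-1]))
print("bar far end",atz(d,362/k,238/k,.035,1))
im=d["image"][100:180,225:300].max(2); m=(im<60).astype(np.uint8)
n,l,st,c=cv2.connectedComponentsWithStats(m); i=1+np.argmax(st[1:,4]); x,y,w,h,_=st[i]; print(st[i],c[i]+[225,100])
cn=max(cv2.findContours(m,0,1)[0],key=len).reshape(-1,2)+[225,100]
for z in(.018,): 
    P=np.array([atz(d,u,v,z,1)[:2] for u,v in cn]); print("skirt fit",cv2.minEnclosingCircle((P*1e3).astype(np.float32)), "bbox mid",(P.min(0)+P.max(0))/2,np.ptp(P,axis=0))
for nm,p,z in[("spindle",(735,238),.084),("tabL",(692,153),.058),("tabR",(737,160),.058),("FL",(602,125),.05),("ledge right",(787,155),.05),("hingeL",(665,305),.056),("hingeR",(729,305),.056),("purpleA",(395,70),.018),("purpleB",(383,333),.018)]: print(nm,atz(d,p[0]/k,p[1]/k,z,1).round(4))
print("pred spindle",case(0,0,.084),proj(d,case(0,0,.084),1)*k, "TCP tips px",proj(d,[.5466,-.238,.175],1)*k)
E
```

```text
stripe inner [ 0.49849985 -0.25294612  0.04      ] outer [ 0.48160824 -0.24422435  0.04      ] len 0.019010408308331048 ang -0.47663202979042957
bar far end [ 0.51818664 -0.26308585  0.035     ]
[  15   21   43   48 1335] [260.45543071 145.09138577]
skirt fit ((501.4016418457031, -256.0439453125), 22.351110458374023) bbox mid [ 0.50122611 -0.2546024 ] [0.04316146 0.03977508]
spindle [ 0.5344 -0.0358  0.084 ]
tabL [ 0.4833 -0.0506  0.058 ]
tabR [ 0.4885 -0.0116  0.058 ]
FL [ 0.4643 -0.1105  0.05  ]
ledge right [0.4854 0.0488 0.05  ]
hingeL [ 0.5816 -0.0718  0.056 ]
hingeR [ 0.59   -0.0144  0.056 ]
purpleA [ 0.4157 -0.2289  0.018 ]
purpleB [ 0.5883 -0.2613  0.018 ]
pred spindle [ 0.5344 -0.0376  0.084 ] [732.85687644 238.21192248] TCP tips px [410.74699085 380.91500907]
```

```bash
python3 - <<'E'
from m import *
np.set_printoptions(suppress=True)
from plant import ctrl
s=ctrl.get_state(); put(s["eef_pos"],s["tcp_rot"]); print(s["qpos"][5])
for z in(.11,.0355): print(row([.5005,-.254,z],np.pi-.477).round(3))
E
```

```text
-2.0194984056567504
[ 0.    -0.     0.055  0.217 -0.112  0.394]
[ 0.    -0.     0.055  0.217 -0.112  0.767]
```

Call:
{"api": "send_rows", "payload": {"moves": "0 0 0.028 0.12 -0.06 0.2 0;0 0 0.055 0.217 -0.112 0.39 0;0 0 0.055 0.217 -0.112 0.5 0;0 0 0.055 0.217 -0.112 0.62 0;0 0 0.055 0.217 -0.112 0.72 0;0 0 0.055 0.217 -0.112 0.767 0;0 0 0.055 0.217 -0.112 0.767 -0.6;0 0 0.055 0.217 -0.112 0.767 -1;0 0 0.055 0.217 -0.112 0.767 -1;0 0 0.055 0.217 -0.112 0.767 -1", "newtons": 60}}

```text
time: 6.88
eef_pos: [0.5015, -0.2551, 0.0366]
tcp_rot: [0.236, 0.972, -0.0, 0.001]
contact_force: [-0.4, 0.4, 0.7]
opening: 0.173
finger_force: 63.0
```

```bash
python3 - <<'E'
from m import *
np.set_printoptions(suppress=True)
done([0,0,.055,.217,-.112,.767,-1]); p,q=get(); print(p,q)
from plant import ctrl
s=ctrl.get_state(); print(s)
E
```

```text
[ 0.50050989 -0.25397418  0.03544275] [ 0.23655879  0.97161685  0.0005316  -0.00059752]
{'time': 6.875, 'qpos': array([-0.65084598,  0.30762976,  1.9774209 ,  0.00006702,  0.85520039,
       -1.74466687]), 'dq': array([-0.00004282,  0.00108757,  0.00003699, -0.00049627, -0.00031415,
        0.00052201]), 'joint_efforts': array([ -0.05030922, -34.11932945, -22.12065876,  -0.02748381,
        -0.01361404,   0.00120632]), 'eef_pos': array([ 0.50151342, -0.25508058,  0.03661961]), 'tcp_rot': array([ 0.23625471,  0.97169093, -0.00024565,  0.00062472]), 'contact_force': array([-0.38295386,  0.37727857,  0.66616305]), 'wrist_torque': array([0.04455699, 0.00601581, 0.00234276]), 'finger_force': 63.04627060890198, 'opening': 0.17251964305158732}
```

```bash
python3 - <<'E'
from m import *
np.set_printoptions(suppress=True)
print(row([.5344,-.0372,.133],AX).round(3))
E
```

```text
[ 0.    -0.    -0.055  0.348  1.041 -0.487]
```

Call:
{"api": "send_rows", "payload": {"moves": "0 0 0 0 0 -0.15 -1;0 0 0 0 0 -0.4 -1;0 0 0 0 0 -0.6 -1;0 0 -0.02 0.07 0.2 -0.6 -1;0 0 -0.04 0.15 0.45 -0.6 -1;0 0 -0.055 0.25 0.7 -0.6 -1;0 0 -0.055 0.3 0.9 -0.6 -1;0 0 -0.055 0.348 1 -0.6 -1;0 0 -0.055 0.348 1 -0.6 -1;0 0 -0.055 0.348 1 -0.6 -1"}}

```text
time: 8.12
eef_pos: [0.5311, -0.0456, 0.156]
tcp_rot: [0.066, 0.998, -0.0, 0.0]
contact_force: [0.5, -0.1, 0.1]
opening: 0.168
finger_force: 62.8
```

```bash
python3 - <<'E'
from m import *
from h import *
np.set_printoptions(suppress=True)
done([0,0,-.055,.348,1,-.6,-1]); print(get(),row([.5344,-.0372,.133],AX).round(3))
from plant import ctrl
s=ctrl.get_state(); print(s["eef_pos"],s["tcp_rot"],s["opening"],s["contact_force"])
put(get()[0],get()[1])
o=[]
for n,fx in(("scene",0),("side",0),("wrist",1)):
    d=ctrl.read_camera(n); pickle.dump(d,open(f"pics/{n}3.pkl","wb"))
    u,v=proj(d,s["eef_pos"]+[0,0,-.03],fx).astype(int); print(n,u,v)
    u0,v0=max(u-33,0),max(v-37,0); o.append((u0,v0)); c=d["image"][v0:v0+75,u0:u0+66]
    o.append(cv2.resize(c,(264,300),interpolation=2))
print(o[0],o[2],o[4])
cv2.imwrite("pics/c3.png",cv2.resize(np.hstack([o[1],o[3],o[5]]),None,fx=1,fy=1)[:,:,::-1])
E
```

```text
[array([ 0.53074667, -0.0445219 ,  0.15569098]), array([ 0.06598706,  0.99782016,  0.00062642, -0.00049723])] [ 0.    -0.    -0.    -0.013  0.039  0.113]
[ 0.53105649 -0.04560155  0.15600751] [ 0.06565542  0.99784233 -0.00021831  0.00007824] 0.16824585508078155 [ 0.45041571 -0.06965421  0.11770782]
scene 271 176
side 244 193
wrist 286 253
(np.int64(238), np.int64(139)) (np.int64(211), np.int64(156)) (np.int64(253), np.int64(216))
```

View pics/c3.png

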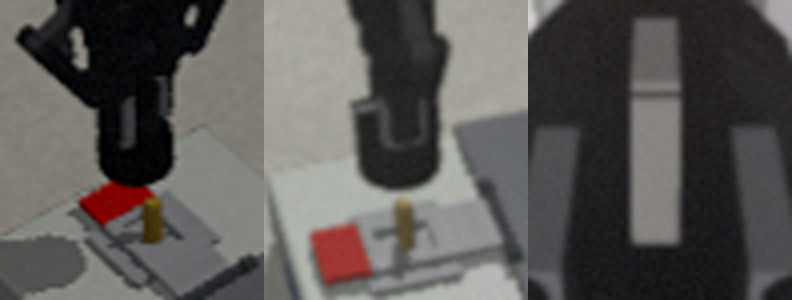

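```bash
python3 - <<'E'
from m import *
from h import *
from scipy.optimize import least_squares
S,D=load("scene3"),load("side3")
f=lambda u,u0:u0+(u+.5)/4-.5
obs=[(S,f(98,238),f(172,238),f(186,139)),(D,f(93,211),f(178,211),f(189,156))]
t=np.linspace(0,2*np.pi,60)
def cyl(p,d):
    P=[proj(d,[p[0]+.021*np.cos(a),p[1]+.021*np.sin(a),p[2]+h]) for a in t for h in(0,.018)];P=np.array(P)
    return P[:,0].min(),P[:,0].max(),P[:,1].max()
r=least_squares(lambda p:np.concatenate([np.array(cyl(p,o[0]))-o[1:] for o in obs]),[.531,-.045,.12])
print(r.x,r.fun)
print("spindle",tri(ray(S,f(152.5,238),f(199,139)),ray(D,f(139.5,211),f(201,156))))
E
```

```text
[ 0.53111447 -0.04679536  0.12016933] [-0.41928676  0.48123036 -0.09695469 -0.0602485   0.09213104  0.09951875]
spindle [ 0.53440451 -0.0379576   0.08440981]
```

```bash
python3 - <<'E'
from m import *
np.set_printoptions(suppress=True)
for z in(.123,.112,.0955): print(row([.5340,-.0360,z],AX).round(3))
E
```

```text
[ 0.    -0.    -0.    -0.011  0.044  0.163]
[ 0.    -0.    -0.    -0.011  0.044  0.218]
[ 0.    -0.    -0.    -0.011  0.044  0.301]
```

Call:
{"api": "send_rows", "payload": {"moves": "0 0 0 -0.011 0.044 0.05 -1;0 0 0 -0.011 0.044 0.12 -1;0 0 0 -0.011 0.044 0.165 -1;0 0 0 -0.011 0.044 0.18 -1;0 0 0 -0.011 0.044 0.195 -1;0 0 0 -0.011 0.044 0.21 -1;0 0 0 -0.011 0.044 0.21 -1", "newtons": 80}}

```text
time: 9.15
eef_pos: [0.5344, -0.0366, 0.1139]
tcp_rot: [0.066, 0.998, 0.0, -0.0]
contact_force: [0.5, -0.2, -0.3]
opening: 0.161
finger_force: 83.6
```

Call:
{"api": "send_rows", "payload": {"moves": "0 0 0 0 0 0.02 -1;0 0 0 0 0 0.04 -1;0 0 0 0 0 0.055 -1;0 0 0 0 0 0.055 -1"}}

```text
time: 9.65
eef_pos: [0.5344, -0.0366, 0.1028]
tcp_rot: [0.066, 0.998, 0.0, -0.0]
contact_force: [0.0, -0.4, -0.2]
opening: 0.164
finger_force: 83.7
```

No contact force yet, as expected 1–2 mm before home. Now I press.

Call:
{"api": "send_rows", "payload": {"moves": "0 0 0 0 0 0.015 -1;0 0 0 0 0 0.025 -1;0 0 0 0 0 0.035 -1;0 0 0 0 0 0.035 -1;0 0 0 0 0 0.035 -1"}}

```text
time: 10.28
eef_pos: [0.5348, -0.0367, 0.0973]
tcp_rot: [0.066, 0.998, -0.0, 0.0]
contact_force: [-3.5, 0.4, 8.2]
opening: 0.164
finger_force: 84.7
```

Call:
{"api": "send_rows", "payload": {"moves": "0 0 0 0 0 0.005 -1;0 0 0 0 0 0.01 -1;0 0 0 0 0 0.015 -1;0 0 0 0 0 0.015 -1;0 0 0 0 0 0.015 -1"}}

```text
time: 10.9
eef_pos: [0.535, -0.0367, 0.0963]
tcp_rot: [0.065, 0.998, -0.0, -0.0]
contact_force: [-7.3, 1.8, 16.8]
opening: 0.158
finger_force: 86.2
```

```bash
python3 - <<'E'
from h import *
from plant import ctrl
o=[]
for n,u,v in(("scene",276,185),("side",246,205)):
    d=ctrl.read_camera(n); pickle.dump(d,open(f"pics/{n}4.pkl","wb")); print(n,u-33,v-37)
    o.append(cv2.resize(d["image"][v-37:v+38,u-33:u+33],None,fx=6,fy=6,interpolation=2))
cv2.imwrite("pics/c4.png",np.hstack(o)[:,:,::-1])
print(ctrl.get_state()["contact_force"],ctrl.get_state()["eef_pos"])
E
```

```text
scene 243 148
side 213 168
[-7.49519726  0.92762073 16.18861787] [ 0.53502244 -0.03674666  0.09626397]
```

View pics/c4.png

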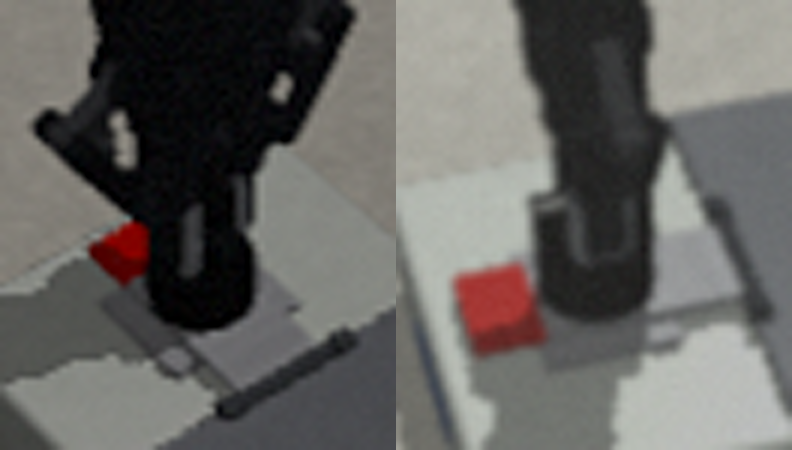

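The knob sits right down over the closed hasp, with its underside at about 60 mm. The 16 N push is well above the 9.6 N at the spindle's stop, so I hand it in.

```bash
python3 -c "
from plant import ctrl
print(ctrl.sign_off())"
```

```text
the job is handed in; nothing more can be done
None
```

I handed the job in with the hasp closed over the catch, the black knob home on the spindle and still held pressed down with about 16 N; this took about 11 s of the 48 s, and the bottles, jar and pink block were left where they were.

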